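Slide the tall bottle home into its rack bay

ROBOT

A 6-joint arm with a two-finger parallel gripper is mounted at the origin on the work surface. World frame = base frame: x ahead of the robot, y to its left, z up, the work surface at z = 0. Lengths are in mm, angles in rad, forces in N, time in s.
With the tool pointing down it reaches from about 300 to 875 mm from the base axis. Payload 6.4 kg.
Tool frame: the origin (TCP) lies midway between the tips of the shut fingers; the grasp point (between the pads) lies 19 mm behind it; z points along the fingers, y is the direction in which the jaws open and shut (so a half turn about z gives the same grasp; the last joint's range is limited). The gripper opens to 88 mm and grips with 3 to 60 N. Pads are 18 mm wide; open, the fingers measure 123 mm over their backs; the gripper's body (75 mm by 187 mm) begins 45 mm behind the grasp point.
Start: joints at [1.093, 0.181, 1.607, -0, 1.354, -0.206], TCP at [154.356, 553.909, 238.714] pointing down, gripper open.
Joint ranges: [-2.99, 2.99], [-0.89, 2.07], [0.3, 2.58], [-1.14, 4.28], [0, 2.63], [-3.12, 3.12]. Speed limits (rad/s): [2.57, 2.57, 3.01, 3.14, 3.14, 3.14].

INTERFACE

Orientations are given as a unit quaternion [w, x, y, z].
In Python, from station import env, set_gripper, planner, cams, ticket gives the robot as it stands. The module is installed in compiled form; this text tells all that it offers. Calls block until the motion is done:
- env.move_ptp(position, orientation): joint-space move of the TCP to a pose.
- env.move_straight(position, attitude=None, speed=150, contact_N=None): straight line of the TCP; attitude=None keeps the orientation; speed is the mean speed in mm/s. With contact_N (N) it stops when the force on the tool has changed by that much, and returns True; else False.
- env.movej(angles): joint-space move.
- set_gripper(opening): finger opening in mm; the grip force is fixed at half the most; returns when the fingers have stopped.
- env.wait(seconds).
- planner.solve_ik(position, orientation): joint angles nearest the present ones, or None.
- cams.get_image(name): name is "side" or "top" or "wrist"; returns a dict with "image" (420x560x3 uint8, red, green, blue), "intrinsics" (3x3 intrinsics, pixels), "R" (3x3) and "t" (3): a world point X has camera coordinates R X + t. Camera axes: x right, y down, z forward; pixel columns grow to the right and rows downward; lengths in mm; the calibration is good to about 2 mm. A picture is of the moment at which its call begins. There is no depth.
A pose or a line that the arm cannot do raises env.IKError and nothing moves.
- ticket.hand_in(): hands the job in, once; it reports no verdict.
Readings, each from a call of its own:
- env.get_time_s(): time.
- env.get_joint_pos(): joint angles.
- env.get_joint_velocities(): joint speeds.
- env.get_joint_torque(): joint torques, N m.
- env.get_tool_pos(): TCP position.
- env.get_orientation(): TCP orientation.
- env.get_ft_force(): force on the tool from outside, world axes, zero at the start.
- env.get_ft_torque(): the same for the moment, N m.
- env.get_opening(): finger opening in mm.
Only numpy, scipy, OpenCV 4.12 (cv2) and the standard library are available. Lean on these libraries where they do the work, as an engineer would, in place of code of your own. Each camera call takes 0.05 s, during which the arm holds its last target.

TASK

Put the tall amber bottle back in the empty bay of the light grey bottle rack by sliding it along the bench: push it low on its body, in through the open front of the bay, until it stands upright against the rack's back panel. Do not lift it or tip it over, and leave the other things on the bench where they are.

Things in the scene. Friction and masses are not known exactly. Their poses are not given: they have to be found in the camera images.
- bottle: closed amber glass bottle, white cap, blank label, loose and upright on the bench: straight round body 56 mm in diameter to 150 mm height, neck above, 210 mm tall, 0.3 to 0.6 kg. Origin: centre of its underside, z up its axis. Pushed below about 25 mm it slides with 2 to 5 N; pushed above about 40 mm it may tip, so lean the tool back to keep its upper parts off the bottle.
- rack: light grey metal bottle rack, fixed; three bays, open front and top, no floor. Origin: mid-width, mid-depth. x: level, from the front into the bays; y: along the row. Dividers 50 mm high, 3 thick, x -26 to +26 mm (front edges rolled, 6 mm thick, to -29), at y -123, -41, +41, +123 mm; bay centres y -82, 0, +82. Back panel: face at x +26 mm, 62 mm high. Bottle touching it: axis at x -2 mm.
- disc: flat blue disc, 52 mm across, stuck to the bench in the empty bay (no height to speak of; the bottle slides over it). Origin: its centre, which is where the bottle's axis stands when the bottle is home: mid-width of the bay and touching the back panel. Axes as the rack's: x into the bay, y along the row.
- jar_green: clear glass jar with a green cap, 48 mm in diameter, 84 mm tall, loose, standing in one of the other two bays; origin at the centre of its underside. Leave it.
- jar_black: white plastic jar with a black cap, 48 mm in diameter, 84 mm tall, loose, standing in one of the other two bays; origin at the centre of its underside. Leave it.
- petri_dish: clear lidded dish with seeds, 93 mm in diameter, 15 mm high, loose on the bench; origin at the centre of its underside. Leave it.
- dropper: small amber dropper bottle with a black bulb, 34 mm in diameter, 92 mm tall, loose; origin at the centre of its underside. Leave it.
- slide_box: cream box for microscope slides, 87 x 107 x 38 mm, loose; origin at the centre of its underside. Leave it.
- forceps: steel forceps lying on the bench, about 140 mm long and 6 mm high, loose; origin near their middle, x along them towards the points. Leave them.
- vial: glass vial with a red cap, 30 mm in diameter, 74 mm tall, loose; origin at the centre of its underside. Leave it.

How it is judged:
By the outcome, as a careful person would: the job done as asked, in the order asked, and still so for the second after the job is handed in, with the robot touching nothing.
It also fails if it takes over 56 s, if anything falls off the work surface, if the arm or the gripper's body presses on something with over 40 N, if the wrist force passes 120 N, or if a joint passes its speed limit or range.

## Working session

There is one attempt and no reset: what is moved stays moved. The work goes in short steps, each a Python script; the robot and the scene stay as the last script left them, time stands still between calls to the robot, and variables do not carry over. Pictures are saved under pics/ and viewed, and the job is handed in when it is done.

```bash
mkdir -p pics; python3 - <<'E'
from station import env,cams
import cv2,numpy as np,pickle
d={}
for n in ["side","top","wrist"]:
    c=cams.get_image(n);d[n]=c
    cv2.imwrite(f"pics/a_{n}.png",c["image"][:,:,::-1])
    R=np.array(c["R"]);t=np.array(c["t"]);print(n,(-R.T@t).round(),R[2].round(2),np.array(c["intrinsics"])[0,0])
pickle.dump(d,open("a.pkl","wb"));print(env.get_time_s(), env.get_orientation())
E
```

```text
side [ -53. -925.  895.] [ 0.41  0.67 -0.62] 521.6832329028285
top [ 359.    6. 1355.] [ 0.13  0.01 -0.99] 495.7410727371097
wrist [ 88. 573. 383.] [ 0.25 -0.07 -0.96] 298.737985046857
0.15 [-2.01072355e-04  1.35504632e-01  9.90776490e-01 -6.33354953e-04]
```

View pics/a_side.png

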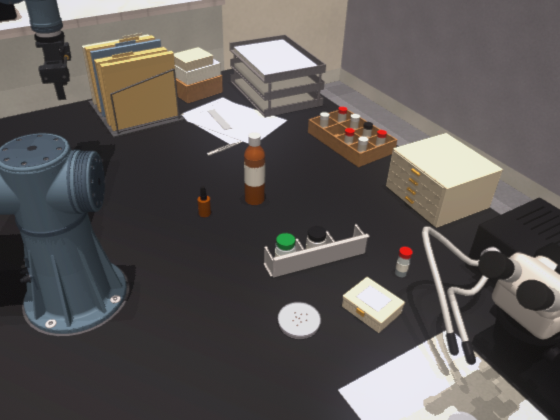

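View pics/a_top.png

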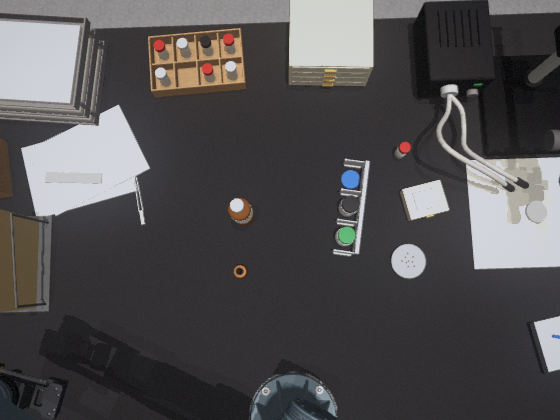

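View pics/a_wrist.png

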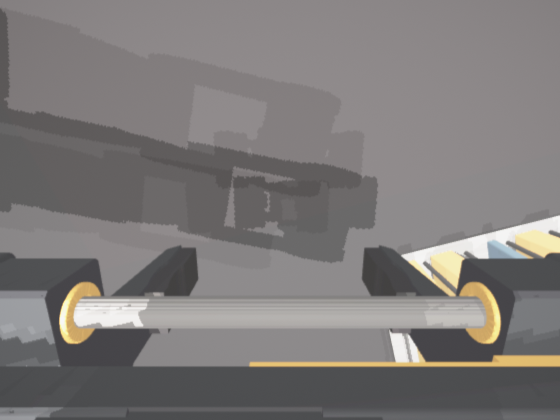

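```bash
cat > h.py <<'E'
import numpy as np,cv2
def ray(c,uv,z):
    R=np.array(c["R"]);t=np.array(c["t"]).ravel();K=np.array(c["intrinsics"])
    o=-R.T@t;d=R.T@np.linalg.inv(K)@np.array([uv[0],uv[1],1.]);return o+d*(z-o[2])/d[2]
def proj(c,P):
    R=np.array(c["R"]);t=np.array(c["t"]).ravel();K=np.array(c["intrinsics"])
    p=(R@np.atleast_2d(P).T).T+t;p=(K@p.T).T;return p[:,:2]/p[:,2:]
E
python3 - <<'E'
import pickle,cv2,numpy as np
from h import *
d=pickle.load(open("a.pkl","rb"));c=d["top"];im=c["image"].astype(int)
m=(im[...,2]>150)&(im[...,0]<80)
m[:,:330]=0;m[:,370:]=0
ys,xs=np.nonzero(m[150:210]);print("disc px",xs.mean(),ys.mean()+150,len(xs),ray(c,(xs.mean()+0,ys.mean()+150),0))
for n,uv,z in [("cap top",(237,205),210),("dropper",(240,271),90),("greencap",(346,236),84),("blackcap",(349,205),84)]: print(n,ray(c,uv,z))
t=c["image"][130:300,200:420,::-1];cv2.imwrite("pics/b_top.png",cv2.resize(t,None,fx=3.5,fy=3.5,interpolation=cv2.INTER_CUBIC))
s=d["side"]["image"][120:290,180:390,::-1];cv2.imwrite("pics/b_side.png",cv2.resize(s,None,fx=3.5,fy=3.5,interpolation=cv2.INTER_CUBIC))
E
```

```text
disc px 350.38709677419354 177.19354838709677 31 [ 630.84602308 -179.66205408    0.        ]
cap top [531.06251285 116.75462671 210.        ]
dropper [379.57835528 123.76580179  90.        ]
greencap [ 460.86293646 -149.53277551   84.        ]
blackcap [ 540.92146854 -161.05165703   84.        ]
```

View pics/b_top.png

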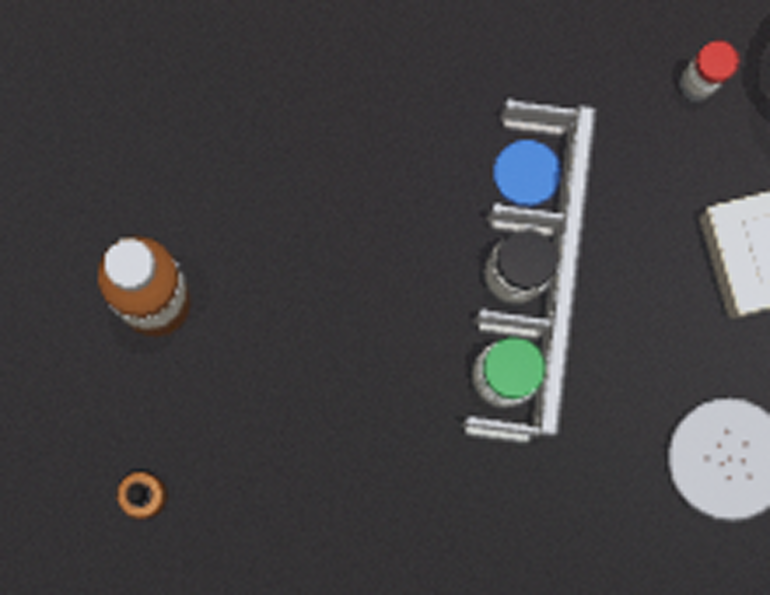

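View pics/b_side.png

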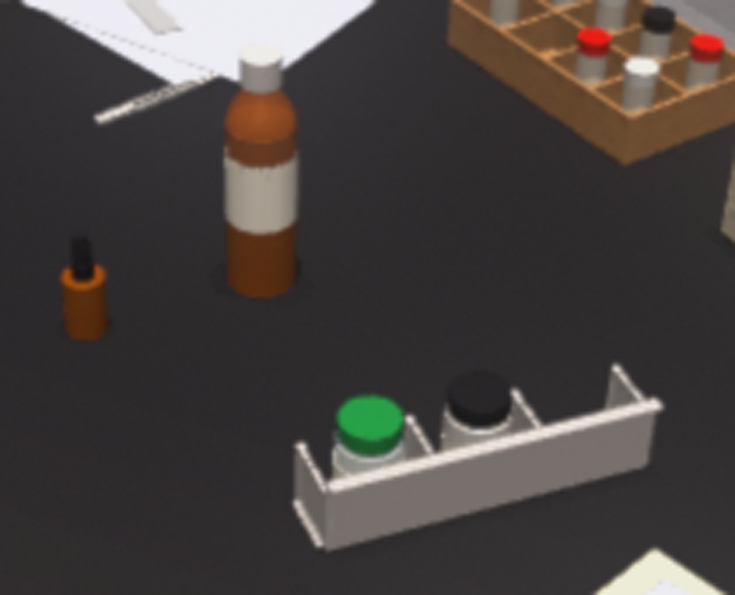

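```bash
cat > fit.py <<'E'
import pickle,cv2,numpy as np
from h import *
from scipy.optimize import least_squares
d=pickle.load(open("a.pkl","rb"));c=d["top"];im=c["image"].astype(int)
m=(im[...,2]-im[...,0]>60);m[:,:330]=0;m[:,372:]=0;m[:165]=0;m[195:]=0
w=(im[...,2]-im[...,0]).clip(20)-20.; w[~cv2.dilate(m.astype(np.uint8),np.ones((3,3))).astype(bool)]=0
V,U=np.mgrid[:420,:560];du=(w*U).sum()/w.sum();dv=(w*V).sum()/w.sum()
disc=ray(c,(du,dv),0);print("disc",m.sum(),du,dv,disc)
def cr(p):return ((np.array(p)+.5)/3.5-.5)+np.array([200,130])
# divider top front-end & panel edges in crop
top=[((508,102),(-28,123,50)),((495,207),(-28,41,50)),((482,314),(-28,-41,50)),((469,422),(-28,-123,50))]
obs=np.array([cr(a) for a,_ in top]);M=np.array([b for _,b in top],float)
def T(p,M):
    cs,s=np.cos(p[2]),np.sin(p[2]);return np.c_[p[0]+cs*M[:,0]-s*M[:,1],p[1]+s*M[:,0]+cs*M[:,1],M[:,2]]
f=lambda p:np.r_[(proj(c,T(p,M))-obs).ravel(),(T(p,np.array([[-2.,82,0]]))-disc)[0,:2]/2.7]
r=least_squares(f,[530,-170,-1.6]);p=r.x;print(p,f(p).round(1))
print("disc from rack",T(p,np.array([[-2.,82,0]])))
def sil(cc,x,y,rad=28,h=150):
    a=np.linspace(0,2*np.pi,60);return [np.c_[x+rad*np.cos(a),y+rad*np.sin(a),0*a+z] for z in (0,h)]
def draw(n,x,y,off,out,k=4,img=None,p=p):
    cc=img or d[n];I=cc["image"][off[1]:off[1]+off[3],off[0]:off[0]+off[2],::-1];I=cv2.resize(I,None,fx=k,fy=k,interpolation=cv2.INTER_CUBIC)
    def L(P,col,cl=False):
        q=((proj(cc,P)-off[:2]+.5)*k-.5).round().astype(int);cv2.polylines(I,[q.reshape(-1,1,2)],cl,col,1)
    for yy in (-123,-41,41,123):
        L(T(p,np.array([[-29.,yy,50],[26,yy,50]])),(0,255,255));L(T(p,np.array([[-29.,yy,0],[-29,yy,50]])),(0,255,255))
    L(T(p,np.array([[26.,-124.5,62],[26,124.5,62]])),(0,0,255))
    L(T(p,np.array([[26.,-124.5,0],[26,124.5,0]])),(0,0,255))
    a=np.linspace(0,6.28,50);L(T(p,np.c_[-2+26*np.cos(a),82+26*np.sin(a),0*a]),(255,0,255))
    for S in sil(cc,x,y): L(S,(0,255,0))
    L(sil(cc,x,y,14,210)[1],(0,255,0))
    cv2.imwrite(out,I)
E
cat > f1.py <<'E'
from fit import *
import sys
x,y=float(sys.argv[1]),float(sys.argv[2])
draw("top",x,y,(215,140,190,130),"pics/c_top%s.png"%sys.argv[3]); draw("side",x,y,(190,120,190,150),"pics/c_side%s.png"%sys.argv[3])
E
python3 f1.py 526 117 1
```

```text
disc 285 350.0853524229075 178.79777792174139 [ 626.34082143 -178.60780516    0.        ]
[ 544.82919222 -167.38981788   -1.73469851] [-0.1  0.3 -0.   0.1  0.  -0.2  0.  -0.3 -0.1 -0.1]
disc from rack [[ 626.05657339 -178.79650661    0.        ]]
```

View pics/c_top1.png

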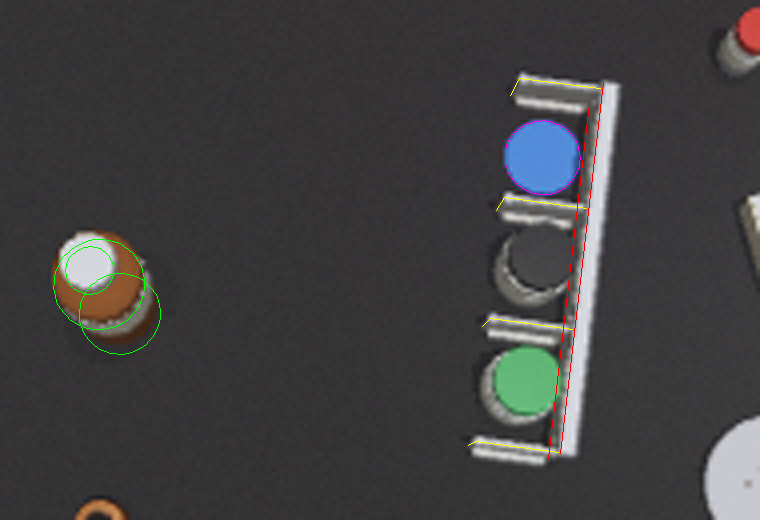

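View pics/c_side1.png

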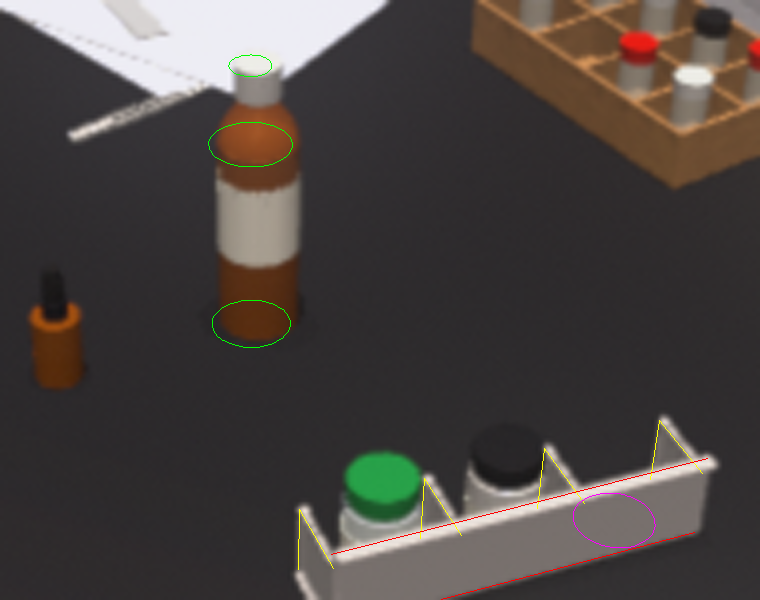

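```bash
python3 f1.py 531 118 2; cd pics; python3 -c "
import cv2,numpy as np
a=cv2.imread('c_top2.png')[200:380,0:240];b=cv2.imread('c_side2.png')[40:370,150:370]
a=cv2.resize(a,(480,360));a=cv2.copyMakeBorder(a,0,70,0,0,0);b=cv2.resize(b,(287,430));cv2.imwrite('d2.png',np.hstack([a,b]))"
```

```text
disc 285 350.0853524229075 178.79777792174139 [ 626.34082143 -178.60780516    0.        ]
[ 544.82919222 -167.38981788   -1.73469851] [-0.1  0.3 -0.   0.1  0.  -0.2  0.  -0.3 -0.1 -0.1]
disc from rack [[ 626.05657339 -178.79650661    0.        ]]
```

View pics/d2.png

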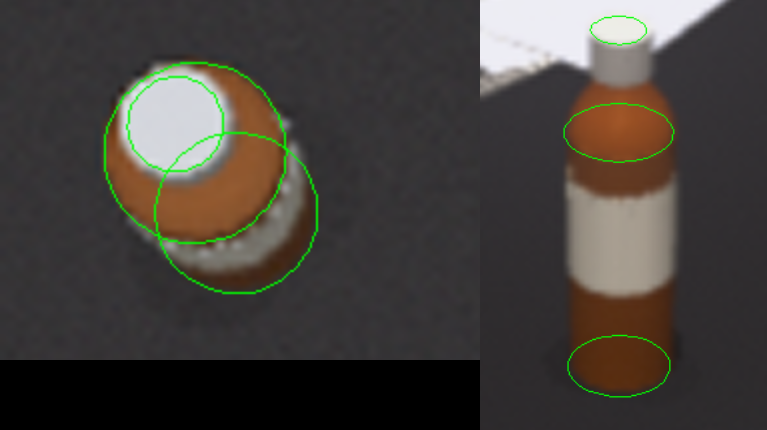

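```bash
cat > mv.py <<'E'
import numpy as np
from scipy.spatial.transform import Rotation as Rn
W=24.; TILT=np.radians(40); Z=10.
disc=np.array([626.1,-178.8]); yaw=-1.7347; rx=np.array([np.cos(yaw),np.sin(yaw)])
STAND=np.sqrt(28**2-(W/2)**2)+9*np.cos(TILT)   # TCP to bottle axis at contact
def att(f,sgn):
    f=np.r_[f,0]; z=f*np.sin(TILT)-np.array([0,0,1])*np.cos(TILT)
    y=sgn*np.cross([0,0,1],f); x=np.cross(y,z)
    q=Rn.from_matrix(np.c_[x,y,z]).as_quat();return [q[3],q[0],q[1],q[2]]
def tcp(ax,f,back=0,z=Z): return list(np.array(ax)-f*(STAND+back))+[z]
def unit(v): return np.array(v)/np.linalg.norm(v)
E
python3 - <<'E'
from mv import *
from station import planner,env
b=np.array([532,119]);w=disc-110*rx;f=unit(w-b);print(w,f,STAND)
for s in (1,-1):
    for n,P,F in [("pre",tcp(b,f,70,130),f),("low",tcp(b,f,40),f),("leg1",tcp(w,f),f),("pre2",tcp(w,rx,40),rx),("home",tcp(disc,rx),rx)]:
        j=planner.solve_ik(P,att(F,s));print(s,n,np.round(P),None if j is None else np.round(j,2))
print(env.get_joint_pos())
E
```

```text
[644.04878752 -70.27423796] [ 0.50941968 -0.86051821] 32.19262126941784
1 pre [480. 207. 130.] [ 0.57  0.33  1.83 -0.78  1.15  0.43]
1 low [495. 181.  10.] [ 0.51  0.56  1.84 -0.91  0.96  0.6 ]
1 leg1 [628. -43.  10.] [ 0.02  0.57  1.81 -1.08  0.69  0.34]
1 pre2 [656.   1.  10.] [ 0.12  0.84  1.32 -0.7   1.29  0.59]
1 home [ 631. -147.   10.] [-0.1   0.76  1.47 -0.79  1.12  0.5 ]
-1 pre [480. 207. 130.] [ 0.57  0.33  1.83 -0.78  1.15 -2.71]
-1 low [495. 181.  10.] [ 0.51  0.56  1.84 -0.91  0.96 -2.54]
-1 leg1 [628. -43.  10.] [ 0.02  0.57  1.81 -1.08  0.69 -2.8 ]
-1 pre2 [656.   1.  10.] [ 0.12  0.84  1.32 -0.7   1.29 -2.55]
-1 home [ 631. -147.   10.] [-0.1   0.76  1.47 -0.79  1.12 -2.64]
[ 1.09268307e+00  1.81399515e-01  1.60771211e+00 -4.73268614e-05
  1.35380924e+00 -2.06257423e-01]
```

```bash
python3 - <<'E'
from mv import *
from station import planner,env,set_gripper,cams
import cv2,pickle
b=np.array([532,119]);w=disc-110*rx;f=unit(w-b);q=att(f,1)
set_gripper(W)
env.move_ptp(tcp(b,f,70,130),q)
env.move_straight(tcp(b,f,40),q,speed=120)
f0=env.get_ft_force()
print(env.move_straight(tcp(b,f,5),q,speed=60,contact_N=8))
env.move_straight(tcp(b+60*f,f),q,speed=45)
print(env.get_ft_force()-np.array(f0),env.get_tool_pos(),env.get_time_s(),env.get_opening())
d={n:cams.get_image(n) for n in("side","top")};pickle.dump(d,open("b.pkl","wb"))
cv2.imwrite("pics/e.png",np.hstack([cv2.resize(d[n]["image"][120:320,180:400,::-1],(400,364)) for n in d]))
E
```

```text
False
[-0.66617916  0.91333488  0.2415513 ] [546.09481038  95.12779424  10.0091435 ] 6.4333 23.962640847993267
```

View pics/e.png

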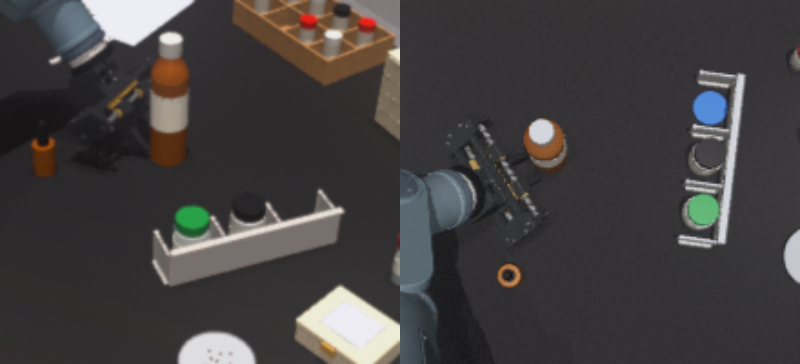

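The bottle has been pushed 60 mm and is upright at about (545,145) in the right-hand picture, with the fork behind it and the dropper at (509,275) undisturbed. I'll continue the leg.

```bash
python3 - <<'E'
from mv import *
from station import planner,env,set_gripper,cams
import cv2,pickle
b=np.array([532,119]);w=disc-110*rx;f=unit(w-b);q=att(f,1)
env.move_straight(tcp(w,f),q,speed=50)
env.move_straight(tcp(w,f,40),q,speed=100)
print(env.get_tool_pos(),env.get_time_s())
d={n:cams.get_image(n) for n in("side","top")};pickle.dump(d,open("c.pkl","wb"))
import fit
for n,o in (("side",(240,120,170,140)),("top",(270,140,130,130))):
    fit.draw(n,w[0],w[1],o,f"pics/f_{n}.png",k=4,img=d[n])
E
```

```text
[607.49033205  -7.7761203   10.23840123] 10.4333
disc 285 350.0853524229075 178.79777792174139 [ 626.34082143 -178.60780516    0.        ]
[ 544.82919222 -167.38981788   -1.73469851] [-0.1  0.3 -0.   0.1  0.  -0.2  0.  -0.3 -0.1 -0.1]
disc from rack [[ 626.05657339 -178.79650661    0.        ]]
```

View pics/f_top.png

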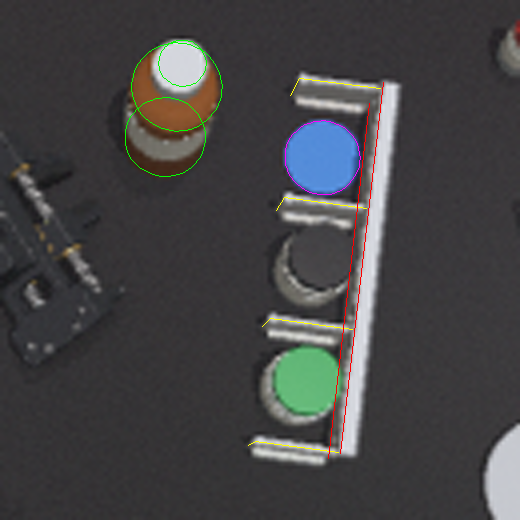

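View pics/f_side.png

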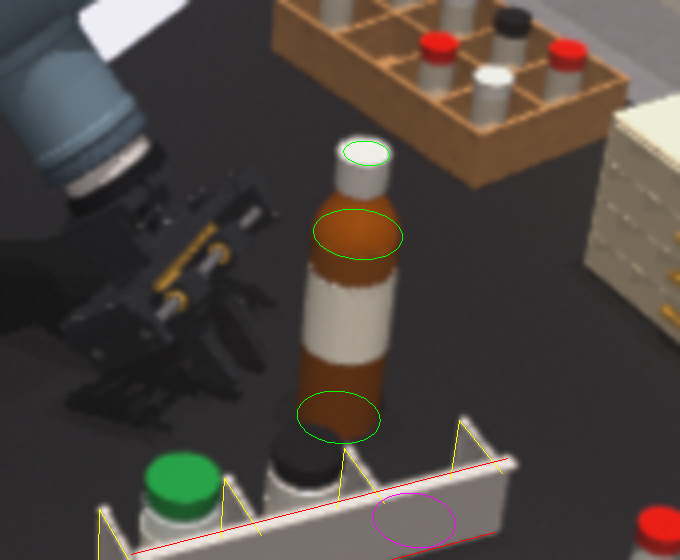

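The bottle stands within about 2 mm of the planned waypoint, as its outline matches in both views. Next I realign with the bay axis and push in, stopping a little short.

```bash
python3 - <<'E'
from mv import *
from station import planner,env,set_gripper,cams
import cv2,pickle
w=disc-110*rx;q=att(rx,1)
env.move_straight(tcp(w,rx,55,30),q,speed=60)
env.move_straight(tcp(w,rx,40),q,speed=60)
f0=np.array(env.get_ft_force())
print(env.move_straight(tcp(w,rx,4),q,speed=60,contact_N=8))
print(env.move_straight(tcp(disc-40*rx,rx),q,speed=45,contact_N=15))
print(env.get_tool_pos(),env.get_time_s(),env.get_ft_force()-f0)
d={n:cams.get_image(n) for n in("side","top")};pickle.dump(d,open("d.pkl","wb"))
import fit
a=disc-40*rx
for n,o in (("side",(240,120,170,140)),("top",(270,140,130,130))):
    fit.draw(n,a[0],a[1],o,f"pics/g_{n}.png",k=4,img=d[n])
E
```

```text
False
False
[ 637.88719549 -107.45083652   10.01365096] 14.7917 [-0.31979196  1.54720547 -0.89383986]
disc 285 350.0853524229075 178.79777792174139 [ 626.34082143 -178.60780516    0.        ]
[ 544.82919222 -167.38981788   -1.73469851] [-0.1  0.3 -0.   0.1  0.  -0.2  0.  -0.3 -0.1 -0.1]
disc from rack [[ 626.05657339 -178.79650661    0.        ]]
```

View pics/g_top.png

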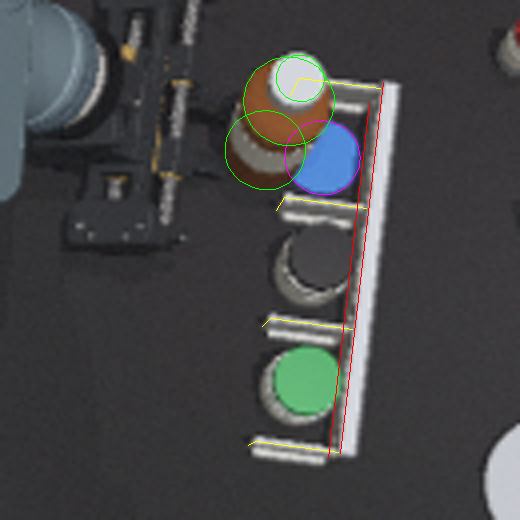

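View pics/g_side.png

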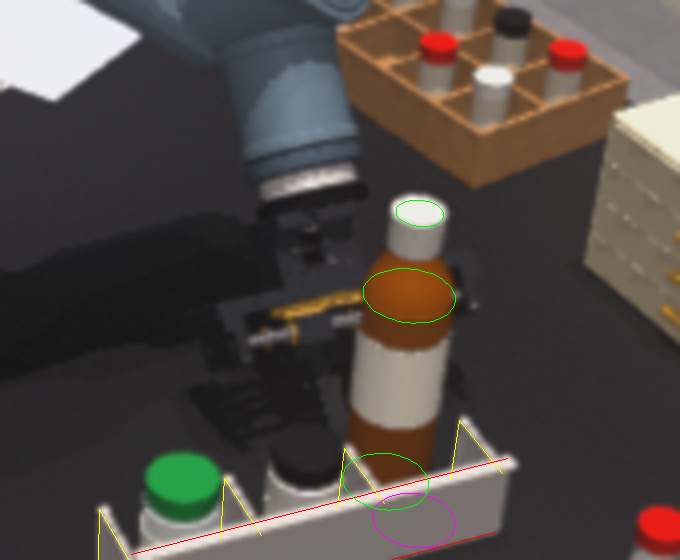

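The bottle is upright and centred at the bay mouth. Now the slow final push to contact.

```bash
python3 - <<'E'
from mv import *
from station import planner,env,set_gripper,cams
import cv2,pickle
q=att(rx,1)
print(env.move_straight(tcp(disc-6*rx,rx),q,speed=35,contact_N=15))
f0=np.array(env.get_ft_force());print(f0)
print(env.move_straight(tcp(disc+5*rx,rx),q,speed=10,contact_N=7))
p=np.array(env.get_tool_pos());print(p,(p[:2]-disc)@rx+STAND,env.get_ft_force()-f0,env.get_time_s())
env.move_straight(list(p[:2]-70*rx)+[10],speed=60)
p=np.array(env.get_tool_pos());env.move_straight(list(p[:2]-60*rx)+[150],speed=120)
d={n:cams.get_image(n) for n in("side","top")};pickle.dump(d,open("e.pkl","wb"))
print(env.get_ft_force(),env.get_time_s())
import fit
a=disc
for n,o in (("side",(240,120,170,140)),("top",(270,140,130,130))):
    fit.draw(n,a[0],a[1],o,f"pics/h_{n}.png",k=4,img=d[n])
cv2.imwrite("pics/h_full.png",d["top"]["image"][:,:,::-1])
E
```

```text
False
[0.63345638 0.98288167 0.3070298 ]
True
[ 631.19184307 -148.55441063    9.53238456] 1.521548141992298 [-0.02049144  1.99573972  1.68287495] 16.8333
[ 0.36345233 -0.5602665  -0.12851809] 19.6583
disc 285 350.0853524229075 178.79777792174139 [ 626.34082143 -178.60780516    0.        ]
[ 544.82919222 -167.38981788   -1.73469851] [-0.1  0.3 -0.   0.1  0.  -0.2  0.  -0.3 -0.1 -0.1]
disc from rack [[ 626.05657339 -178.79650661    0.        ]]
```

View pics/h_top.png

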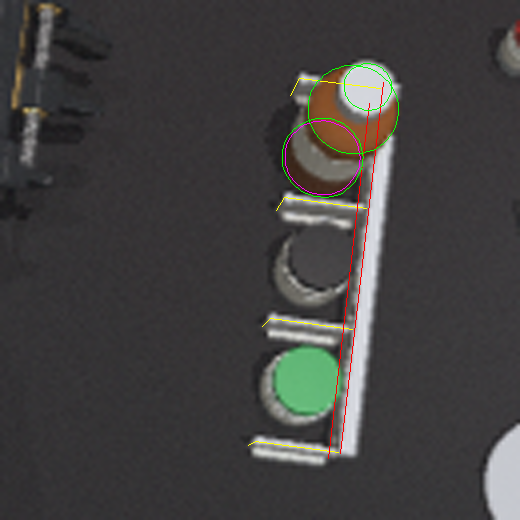

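View pics/h_side.png

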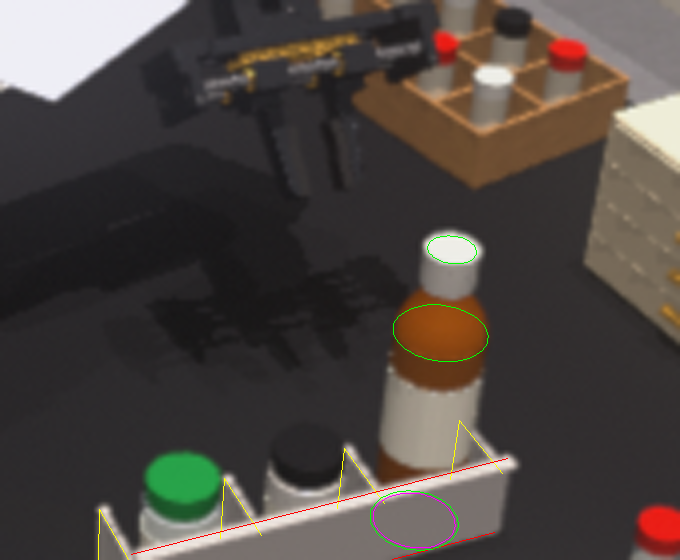

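View pics/h_full.png

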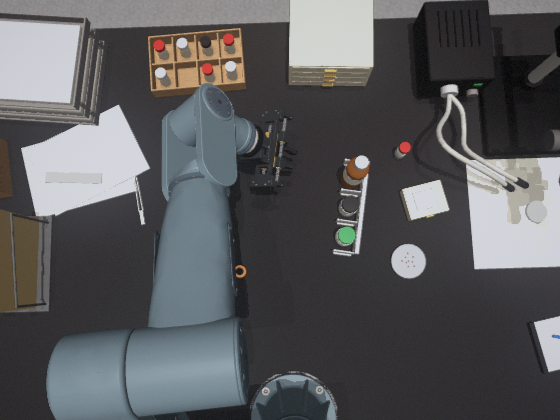

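The outlines match home in both views, the neighbours haven't moved, and the dropper is still at (240,271). I'll press once more to confirm the back panel was reached and wasn't just a friction trip.

```bash
python3 - <<'E'
from mv import *
from station import env,cams,ticket
import cv2,pickle
q=att(rx,1)
env.move_straight(tcp(disc,rx,70),q,speed=120)
env.move_straight(tcp(disc,rx,5),q,speed=60,contact_N=8)
f0=np.array(env.get_ft_force())
print(env.move_straight(tcp(disc+6*rx,rx),q,speed=8,contact_N=10))
for _ in range(3):
    p=np.array(env.get_tool_pos());print((p[:2]-disc)@rx+STAND,(env.get_ft_force()-f0).round(2));env.wait(.1)
env.move_straight(list(p[:2]-70*rx)+[10],speed=60)
p=np.array(env.get_tool_pos());env.move_straight(list(p[:2]-60*rx)+[150],speed=120)
d={n:cams.get_image(n) for n in("side","top")};pickle.dump(d,open("f.pkl","wb"))
print(env.get_time_s())
import fit
for n,o in (("side",(240,120,170,140)),("top",(270,140,130,130))):
    fit.draw(n,disc[0],disc[1],o,f"pics/i_{n}.png",k=3,img=d[n])
a=cv2.imread("pics/i_side.png");b=cv2.imread("pics/i_top.png");h=390;cv2.imwrite("pics/i.png",np.hstack([a[:h,120:],b[:h]]))
E
```

```text
True
1.5375596291524012 [1.41 4.24 1.69]
1.5012594145521625 [0.79 2.57 2.82]
1.5793438733794218 [1.35 2.56 3.12]
26.4583
disc 285 350.0853524229075 178.79777792174139 [ 626.34082143 -178.60780516    0.        ]
[ 544.82919222 -167.38981788   -1.73469851] [-0.1  0.3 -0.   0.1  0.  -0.2  0.  -0.3 -0.1 -0.1]
disc from rack [[ 626.05657339 -178.79650661    0.        ]]
```

View pics/i.png

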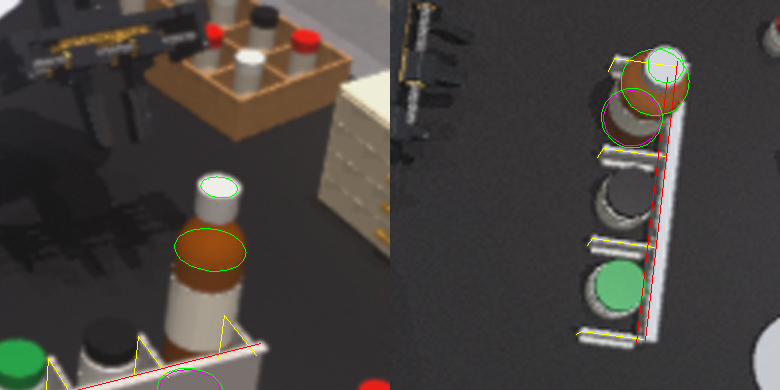

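The second press stopped at the same place, to within 0.1 mm, so the bottle is against the panel. Handing in.

```bash
python3 -c "
from station import ticket
print(ticket.hand_in())"
```

```text
the job is handed in; nothing more can be done
None
```

The amber bottle is back in the empty bay, upright and against the rack's back panel, and the job is handed in at about 26.5 s of the 56 s allowed. I pushed it low with the partly closed fingers, tool leaned back 40°: one slide to a point in front of the bay, then one straight slide in along the bay axis.

**Contact with the panel:** two separate slow presses stopped at the same place to within 0.1 mm, about 1.5 mm past the position I had computed. That is within the 2 mm camera calibration.

**Final pictures:** the bottle's outline matches the home pose in the side and top views. The jars are still in their bays, and the dropper, dish, slide box, vial and forceps look unmoved. I checked those by eye rather than measuring them. The gripper is well clear of everything.

No check failed.

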